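Load the filling turntable and hold its index plunger out

ROBOT

A 6-joint arm with a two-finger parallel gripper is mounted at the origin on the work surface. World frame = base frame: x ahead of the robot, y to its left, z up, the work surface at z = 0. Lengths are in mm, angles in rad, forces in N, time in s.
With the tool pointing down it reaches from about 325 to 900 mm from the base axis. Payload 6.1 kg.
Tool frame: the origin (TCP) lies midway between the tips of the shut fingers; the grasp point (between the pads) lies 19 mm behind it; y points along the fingers, x is the direction in which the jaws open and shut, and the axes are right-handed (so a half turn about y gives the same grasp; the last joint's range is limited). The gripper opens to 85 mm and grips with 20 to 120 N. Pads are 22 mm wide; open, the fingers measure 114 mm over their backs; the gripper's body (76 mm by 85 mm) begins 54 mm behind the grasp point. The pads swing forward as they close: fully open they stand 13 mm farther back than shut.
Start: joints at [-1.306, 0.22, 1.526, -0, 1.395, -0.126], TCP at [238.073, -577.873, 231.3] pointing down, gripper open.
Joint ranges: [-2.98, 2.98], [-0.91, 2.08], [0.09, 2.57], [-1.24, 4.39], [0.2, 2.65], [-2.68, 2.68]. Speed limits (rad/s): [2.57, 2.57, 3.01, 3.14, 3.14, 3.14].

INTERFACE

Orientations are given as [roll, pitch, yaw] about the fixed x, y, z axes, in that order (R = Rz(yaw) Ry(pitch) Rx(roll)).
In Python, from station import robot gives the robot as it stands.
- The arm moves only by the tool step_arm, never from a script. Its argument "increments" is a list of rows, each a list of 7 numbers: the shift along the world's x, y, z each as a share of 5 cm, from -1 to 1, then the turn, a rotation vector about the world's x, y, z each as a share of 0.12 rad, from -1 to 1, then the gripper command: -1 is shut, 1 is fully open, values between are in proportion. In form: [[tx, ty, tz, wx, wy, wz, fingers], ...]. A call has 1 to 8 rows; each row shifts and turns the commanded pose from where the row before left it; what a row does not reach is not made up. A row lasts 1/10 s, in which the tool goes at most 50 mm and 8.59 degrees, less where a joint would pass 70% of its speed; a pose out of reach is approached as far as the arm can. A call with a number of a shift or a turn outside -1 to 1 is refused whole. A call with a gripper value outside its range is refused whole. The fingers move at their own pace and stop on an object; the grip force is fixed at half the most. Time passes only in rows, so rows that do not move let the fingers close. It gives the time, the measured TCP pose, the force and the opening at its end, in the units of the state.
- robot.sense(): the state, without advancing time (a new reading comes with each control period).
- robot.read_camera(name): name is "side" or "top" or "wrist"; returns the picture (400x640x3 uint8, red, green, blue); there is no depth.
- robot.camera_info(name): a dict with "vfov" (degrees; the focal length in pixels is half the picture's height over the tangent of half this angle, whatever the lens; pixels are square), "cx", "cy" (the principal point, pixels), "view" (4x4, takes a point from world to camera coordinates). Camera axes: x right, y up, looking along -z (the intrinsics and any distortion apply to the point x, -y, -z); pixel columns grow to the right and rows downward; lengths in mm; the calibration is good to about 2 mm. The wrist camera is an equidistant fisheye: a pixel r from the principal point sees the ray r / f radians off the axis. A picture is of the moment at which its call begins: read the wrist's pose just before it. camera_info takes no time and is no camera call; for the wrist camera it gives the pose at the moment of the call.
- robot.sign_off(): hands the job in, once; it reports no verdict.
Trained networks look in the newest picture that a camera, given by its name, has taken for a name from the list of things; names that differ only in an ending like _2 or _b are one class to them, and where a whole thing is asked for, a point or a joint stands for the part that bears it (a point fixed in the world has none). Each returns a list of dicts, best first, with "confidence" (0 to 1); they miss things now and then, are a little off and sometimes report something else, mostly with a low value. They report only what shows in the picture. A call takes as long as a camera call. They do not tell look-alikes from the thing itself.
- robot.find_in(camera, label): "point" ([column, row] in pixels, amid what is visible of it).
- robot.cut_out(camera, label): "pixels" (400x640 bool, what is visible of it) and "point" ([column, row] in pixels, amid what is visible of it).
- robot.mark_of(camera, label): "point" ([column, row] in pixels: a listed point, or the origin of a listed thing).
The state is a dict: "clock": time; "joint_pos": joint angles; "dq": joint speeds; "joint_torque": joint torques, N m; "eef_pos": TCP position; "tool_rot": TCP orientation; "ft_force": force on the tool from outside, world axes, zero at the start; "ft_torque": the same for the moment, N m; "opening": finger opening in mm.
Only numpy, scipy, OpenCV 4.12 (cv2) and the standard library are available. Lean on these libraries where they do the work, as an engineer would, in place of code of your own. Each camera call takes 0.05 s, during which the arm holds its last target. There are 200 camera calls.

TASK

Stand the two loose capped sample vials in the two empty cups of the filling turntable, one after the other, upright and fully home, while the index plunger still locks the disc. Then pull the plunger's knob straight out to the end of its travel and keep holding it there against its spring, so that I can turn the disc to the next station by hand: finish with the knob still in your grip. Do not turn the disc yourself, and leave the vials already loaded and everything else on the bench where they are.

Things in the scene. Friction and masses are not known exactly. Their poses are not given: they have to be found in the camera images.
- turntable: hand-indexed filling turntable fixed to the bench. Origin: on the bench, under the centre of its white base (236 mm across), on the disc's axis; z up. Aluminium disc 216 mm across, top 46 mm above the bench, with six black cups 78 mm from the axis, at 0, 60, 120, 180, 240, 300 degrees from this frame's +x (x to y). Those at 180 and 240 degrees are empty, the others hold vials
- needle (a point): tip of the filling needle, 121 mm above the bench, over the loaded cup at 0 degrees. Its white holder above it, 20 mm across, reaches from 151 to 203 mm above the bench and hangs from a steel column, 205 mm tall, that stands 77 mm further out from the disc's axis
- bracket (a point): top centre of the plunger's aluminium bracket, 60 mm above the bench, 125 mm from the disc's axis along the turntable's +y; 44 mm wide and 18 mm thick (along the plunger). The plunger lies level in it and points along the turntable's +y
- cup_a (a point): centre of the inner floor of the empty cup at 180 degrees, 49 mm above the bench. The cup has a round bore 33 mm wide, flared at the mouth, 18 mm deep from rim to inner floor (rim 67 mm above the bench), 48 mm across outside at the rim
- cup_b (a point): the same point of the other empty cup, at 240 degrees
- vial_a_mid (a point): one loose sample vial: amber glass, white cap, 28 mm in diameter and 58 mm tall (cap 23 mm wide, the top 13 mm), about 30 g, standing upright on the bench. The point is on its axis half-way up (29 mm above its foot); z up. Held in the upper half, the fingertips stay clear of the cup's rim
- vial_b_mid (a point): the other loose sample vial, just the same; either vial may go in either cup
- knob (a point): centre of the waist of the plunger's black pull knob, on the plunger's axis, 38 mm above the bare bench, 155.5 mm from the disc's axis along the turntable's +y when home; moves with it. Waist 21 mm in diameter, 19 mm long; the outer end, up to 18.5 mm beyond this point, flares to 30 mm; inward the lock nut begins 14.5 mm from it. y of its frame: the direction of pull
- plunger (a joint): travel of the plunger in m: 0 = pin home, 8 mm deep in its hole in the disc's rim; pulled out along the turntable's +y it grows to 0.012, the end stop. A spring draws it home, with 5 N at the start and 11 N at the end of the travel; it does not latch and springs home when let go. Above 0.008 the pin is clear and the disc can turn
- disc (a joint): turn of the disc about its axis in rad, 0 at the start; locked while the pin is home, free (with light friction) when it is out
- seated_1: vial already standing in the cup at 0 degrees, same kind as the loose ones; origin: centre of its foot. Stays where it is
- seated_2: vial already standing in the cup at 60 degrees, same kind as the loose ones; origin: centre of its foot. Stays where it is
- seated_3: vial already standing in the cup at 120 degrees, same kind as the loose ones; origin: centre of its foot. Stays where it is
- seated_4: vial already standing in the cup at 300 degrees, same kind as the loose ones; origin: centre of its foot. Stays where it is
- reagent_bottle: amber bottle with a black cap, 46 mm across, 90 mm tall; origin under its centre. Bystander, near the loose vials
- tape_roll: roll of tape lying flat, 60 mm across, 19 mm high; origin under its centre. Bystander, near the loose vials
- wash_bottle: wash bottle with a blue cap and bent spout, 72 mm across, about 200 mm tall; origin under its centre. Bystander
- beaker: small glass beaker, 48 mm across, 58 mm tall; origin under its centre. Bystander
- pen: pen lying flat, 147 mm long; origin under its middle. Bystander
- jar_lid: white jar lid lying open side up, 52 mm across, 14 mm high; origin under its centre. Bystander
Things that resemble listed ones, but are neither listed nor needed, are in the scene too. What is shaped like the part that bears vial_a_mid but blue or red is not meant.

How it is judged (in metres and radians):
On the way, in this order (a step that is already met when the one before it is completed fails the run):
1. one loose vial stands home and upright in an empty cup and is let go (((horizontal distance between vial_a_mid and cup_a below 0.004 m and z of vial_a_mid in the frame of cup_a between 0.025 and 0.033 m and angle between vial_a_mid's own z axis and vertical below 0.12 rad and contact force between the fingers and vial_a below 0.1 N) or (horizontal distance between vial_a_mid and cup_b below 0.004 m and z of vial_a_mid in the frame of cup_b between 0.025 and 0.033 m and angle between vial_a_mid's own z axis and vertical below 0.12 rad and contact force between the fingers and vial_a below 0.1 N) or (horizontal distance between vial_b_mid and cup_a below 0.004 m and z of vial_b_mid in the frame of cup_a between 0.025 and 0.033 m and angle between vial_b_mid's own z axis and vertical below 0.12 rad and contact force between the fingers and vial_b below 0.1 N) or (horizontal distance between vial_b_mid and cup_b below 0.004 m and z of vial_b_mid in the frame of cup_b between 0.025 and 0.033 m and angle between vial_b_mid's own z axis and vertical below 0.12 rad and contact force between the fingers and vial_b below 0.1 N))), for 0.2 s.
2. both vials stand home and upright, one in each of the two cups, and are let go, the plunger still home (((horizontal distance between vial_a_mid and cup_a below 0.004 m and z of vial_a_mid in the frame of cup_a between 0.025 and 0.033 m and angle between each of vial_a_mid, vial_b_mid's own z axis and vertical below 0.12 rad and horizontal distance between vial_b_mid and cup_b below 0.004 m and z of vial_b_mid in the frame of cup_b between 0.025 and 0.033 m) or (horizontal distance between vial_a_mid and cup_b below 0.004 m and z of vial_a_mid in the frame of cup_b between 0.025 and 0.033 m and angle between each of vial_a_mid, vial_b_mid's own z axis and vertical below 0.12 rad and horizontal distance between vial_b_mid and cup_a below 0.004 m and z of vial_b_mid in the frame of cup_a between 0.025 and 0.033 m)) and contact force between the fingers and vial_a below 0.1 N and contact force between the fingers and vial_b below 0.1 N and value of joint plunger below 0.004 m), for 0.2 s.
3. the fingers hold the plunger fully back with both vials still home (((horizontal distance between vial_a_mid and cup_a below 0.004 m and z of vial_a_mid in the frame of cup_a between 0.025 and 0.033 m and angle between each of vial_a_mid, vial_b_mid's own z axis and vertical below 0.12 rad and horizontal distance between vial_b_mid and cup_b below 0.004 m and z of vial_b_mid in the frame of cup_b between 0.025 and 0.033 m) or (horizontal distance between vial_a_mid and cup_b below 0.004 m and z of vial_a_mid in the frame of cup_b between 0.025 and 0.033 m and angle between each of vial_a_mid, vial_b_mid's own z axis and vertical below 0.12 rad and horizontal distance between vial_b_mid and cup_a below 0.004 m and z of vial_b_mid in the frame of cup_a between 0.025 and 0.033 m)) and value of joint plunger above 0.01 m and contact force between the fingers and plunger above 4 N), for 0.3 s.
At the end, for the whole second after the job is handed in: Both vials stand upright (within 7 degrees) in the two cups, one in each, within 4 mm of the cup's axis and on its floor (within 4 mm); the fingers hold the plunger at least 10 mm out of its 12 mm travel (contact force above 4 N); the disc is within 0.06 rad of where it was (all of step 3 and contact force between the fingers and vial_a below 0.1 N and contact force between the fingers and vial_b below 0.1 N and value of joint disc between -0.06 and 0.06 rad); the arm keeps its last pose, push and grip.
It fails at once if the plunger is pulled out while a vial is still missing from its cup (value of joint plunger above 0.005 m and not ((horizontal distance between vial_a_mid and cup_a below 0.004 m and z of vial_a_mid in the frame of cup_a between 0.025 and 0.033 m and angle between each of vial_a_mid, vial_b_mid's own z axis and vertical below 0.12 rad and horizontal distance between vial_b_mid and cup_b below 0.004 m and z of vial_b_mid in the frame of cup_b between 0.025 and 0.033 m) or (horizontal distance between vial_a_mid and cup_b below 0.004 m and z of vial_a_mid in the frame of cup_b between 0.025 and 0.033 m and angle between each of vial_a_mid, vial_b_mid's own z axis and vertical below 0.12 rad and horizontal distance between vial_b_mid and cup_a below 0.004 m and z of vial_b_mid in the frame of cup_a between 0.025 and 0.033 m))).
It fails at once if the disc is turned by more than 0.06 rad (value of joint disc above 0.06 rad or value of joint disc below -0.06 rad).
It fails at once if a vial already loaded is moved more than 15 mm (distance of any of seated_1, seated_2, seated_3, seated_4 from where it was at the start of the episode above 0.015 m).
It fails at once if something else on the bench is moved more than 30 mm (distance of any of reagent_bottle, tape_roll, wash_bottle, beaker, pen, jar_lid from where it was at the start of the episode above 0.03 m).
It also fails if it takes over 72 s, if anything falls off the work surface, if the arm or the gripper's body presses on something with over 40 N, if the wrist force passes 120 N, or if a joint passes its speed limit or range.

## Working session

There is one attempt and no reset: what is moved stays moved. The work goes in short steps, Python scripts to look and compute and a tool call to move; the robot and the scene stay as the last step left them, time stands still between calls to the robot, and variables do not carry over. Pictures are saved under pics/ and viewed, about 8 in all and at most 12, crops included, and the job is handed in when it is done.

Besides the shell and the picture viewer there is one more tool, called after "Call:" in YAML: its name, and indented under it one key for each argument. step_arm: Moves the arm, as the interface text tells. Shift numbers are shares of 5 cm and turn numbers shares of 0.12 rad, none past 1 either way. Its arguments: {"type":"object","properties":{"increments":{"type":"array"}},"required":["increments"]}

```bash
ls; mkdir -p pics; cat > h.py <<'E'
import numpy as np, cv2
from station import robot
def info(c):
    i=robot.camera_info(c); f=200/np.tan(np.radians(i['vfov'])/2); return f,i['cx'],i['cy'],np.array(i['view'])
def ray(c,p,I=None):
    f,cx,cy,V=I or info(c); u=np.array([p[0]-cx,p[1]-cy])/f
    if c=='wrist':
        r=np.linalg.norm(u); d=np.array([*(np.sin(r)*u/max(r,1e-9)),np.cos(r)])
    else: d=np.array([*u,1.]); 
    d=d*[1,-1,-1]; R=V[:3,:3]; o=-R.T@V[:3,3]; d=R.T@d; return o,d/np.linalg.norm(d)
def atz(c,p,z,I=None):
    o,d=ray(c,p,I); return o+d*(z-o[2])/d[2]
def proj(c,P,I=None):
    f,cx,cy,V=I or info(c); q=V[:3,:3]@np.array(P,float)+V[:3,3]; q=q*[1,-1,-1]
    if c=='wrist':
        r=np.hypot(q[0],q[1]); t=np.arctan2(r,q[2]); u=q[:2]/max(r,1e-9)*t
    else: u=q[:2]/q[2]
    return u*f+[cx,cy]
def tri(ps):
    A=np.zeros((3,3));b=np.zeros(3)
    for c,p in ps:
        o,d=ray(c,p);M=np.eye(3)-np.outer(d,d);A+=M;b+=M@o
    return np.linalg.solve(A,b)
E
python3 - <<'E'
from h import *
Z=dict(turntable=0,needle=121,bracket=60,cup_a=49,vial_a_mid=29,knob=38,seated_1=49,reagent_bottle=0,tape_roll=0,wash_bottle=0,beaker=0,pen=0,jar_lid=0)
for c in('top','side'):
    im=robot.read_camera(c); cv2.imwrite(f'pics/{c}0.png',im[:,:,::-1])
    f,cx,cy,V=info(c); print(c,f,cx,cy,(-V[:3,:3].T@V[:3,3]).round(),(-V[2,:3]).round(2))
    for n,z in Z.items():
        for r in robot.mark_of(c,n)[:6]:
            print(n,np.round(r['point'],1),round(r['confidence'],2),atz(c,r['point'],z).round(1))
print(robot.sense())
E
```

```text
pics
top 381.4109155043912 316.4965611956132 199.55017844343348 [ 309.   40. 1132.] [ 0.17 -0.   -0.99]
turntable [296.2 189.3] 0.97 [532.6 101.5   0. ]
turntable [373.5 243.6] 0.67 [ 372.6 -130.6    0. ]
turntable [240.6 179.7] 0.51 [559.8 271.    0. ]
turntable [408.6 184.5] 0.25 [ 552.5 -239.1    0. ]
needle [298.2 148. ] 0.73 [624.6  92.2 121. ]
bracket [254.3 179.6] 0.79 [547.4 219.4  60. ]
cup_a [316.4 204.8] 0.96 [478.4  39.8  49. ]
cup_a [291.5 212.7] 0.66 [454.5 110.7  49. ]
vial_a_mid [382.8 213. ] 0.66 [ 460.2 -154.3   29. ]
vial_a_mid [418.2 244.9] 0.5 [ 369.  -254.9   29. ]
vial_a_mid [400.7 226.8] 0.45 [ 420.5 -205.7   29. ]
knob [242.2 178.8] 0.58 [554.2 258.7  38. ]
knob [452.9 211.5] 0.39 [ 466.3 -356.    38. ]
seated_1 [320.2 176.9] 0.64 [560.8  29.9  49. ]
seated_1 [295.4 149.2] 0.55 [643.3 104.   49. ]
seated_1 [273.  169.4] 0.53 [581.1 168.   49. ]
seated_1 [270.6 193.4] 0.45 [509.8 172.5  49. ]
seated_1 [296.2 156.4] 0.44 [621.4 101.2  49. ]
seated_1 [292.4 189.6] 0.24 [521.9 109.8  49. ]
reagent_bottle [401.1 226.7] 0.71 [ 423.8 -213.3    0. ]
reagent_bottle [4
[... 1852 characters left out ...]
 203.8] 0.72 [451.4 172.9   0. ]
{'clock': 1.4, 'joint_pos': array([-1.30612324e+00,  2.20383329e-01,  1.52651128e+00, -1.54918676e-05,
        1.39469821e+00, -1.26127145e-01]), 'dq': array([-0.00195697,  0.00031346, -0.0015938 , -0.0007429 , -0.00129045,
       -0.00011212]), 'joint_torque': array([ 9.29231646e-04, -4.96842277e+01, -3.89721787e+01, -2.22194267e-04,
        8.88171780e-04, -1.87692251e-05]), 'eef_pos': array([ 238.05326187, -577.87648833,  231.30399634]), 'tool_rot': array([-1.57081144e+00,  2.09028845e-06, -1.17999338e+00]), 'ft_force': array([-0.22373631, -0.14677831,  0.31197407]), 'ft_torque': array([-0.03804572,  0.02466944,  0.03231452]), 'opening': 85.06597800457912}
```

```bash
python3 - <<'E'
import cv2
for c,(x0,y0,x1,y1) in dict(top=(180,130,480,290),side=(230,120,430,400)).items():
    im=cv2.imread(f'pics/{c}0.png')[y0:y1,x0:x1]
    s=800/300 if c=='top' else 600/280
    cv2.imwrite(f'pics/{c}0c.png',cv2.resize(im,None,fx=s,fy=s,interpolation=cv2.INTER_CUBIC))
E
```

```text
(no output)
```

View pics/top0c.png

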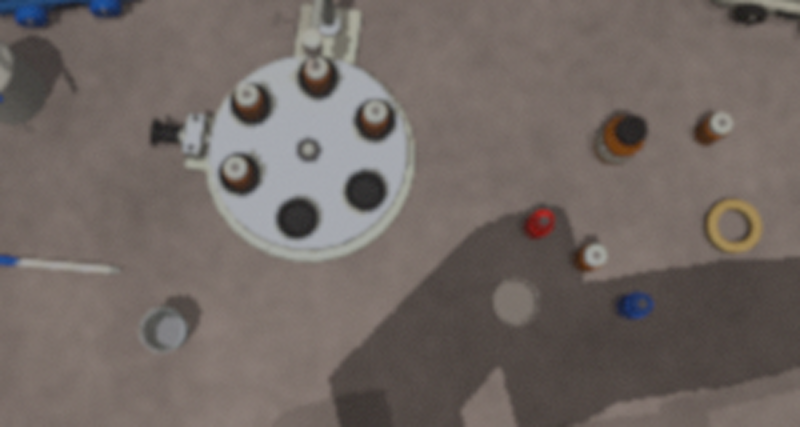

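View pics/side0c.png

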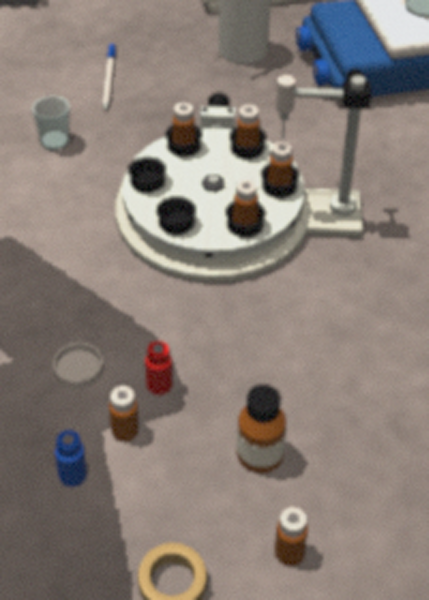

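Both views show the two amber vials at top-view pixels (402,227) and (448,178), with red and blue look-alikes beside the first. The empty cups are at (316,204) and (291,212), and the knob is at (242,179) on the left. Next I fit the turntable pose and triangulate the vial caps.

```bash
python3 - <<'E'
from h import *
from scipy.optimize import least_squares
T=lambda x,y:(180+x/2.6667,130+y/2.6667); S=lambda x,y:(230+x/2.143,120+y/2.143)
for n,t,s in [('v1cap',T(595,256),S(122,397)),('v2cap',T(722,122),S(293,517)),('redcap',T(544,217),S(157,350)),('bluecap',T(641,302),S(68,438)),('reag',T(632,129),S(264,395)),('tape',T(734,226),S(173,574))]:
    print(n,tri([('top',t),('side',s)]).round(1),atz('top',t,58).round(),atz('side',s,58).round())
# turntable: obs (cam, px, angle, r, z)
O=[]
for a,t,s in [(0,T(317,64),S(281,152)),(60,T(247,94),S(249,112)),(120,T(235,168),S(183,109)),(300,T(375,111),S(246,188))]:
    O+=[('top',t,a,78,107),('side',s,a,78,107)]
for a,t,s in [(180,T(297,217),S(148,172)),(240,T(365,189),S(177,211))]:
    O+=[('top',t,a,78,67),('side',s,a,78,67)]
I={c:info(c) for c in('top','side')}
def res(p,full=False):
    r=[]
    for c,px,a,R,z in O:
        th=p[2]+np.radians(a); r.append(proj(c,[p[0]+R*np.cos(th),p[1]+R*np.sin(th),z],I[c])-px)
    return np.array(r) if full else np.ravel(r)
f=least_squares(res,[533,103,-.08],loss='soft_l1'); p=f.x; print(p,'deg',np.degrees(p[2])); print(res(p,1).round(1).tolist())
c,s=np.cos(p[2]),np.sin(p[2]);M=np.array([[c,-s],[s,c]])
for n,a in('cup180',180),('cup240',240): t=p[2]+np.radians(a);print(n,p[0]+78*np.cos(t),p[1]+78*np.sin(t))
k=p[:2]+M@[0,155.5];print('knob',k,proj('top',[*k,38]),proj('side',[*k,38]))
f,cx,cy,V=info('wrist');print('wristcam',f,cx,cy,-V[:3,:3].T@V[:3,3],-V[2,:3],V[0,:3])
E
```

```text
v1cap [ 422.1 -205.8   58.3] [ 420. -206.   58.] [ 424. -205.   58.]
v2cap [ 568.2 -345.4   63.4] [ 568. -347.   58.] [ 571. -342.   58.]
redcap [ 460.2 -152.2   61. ] [ 461. -153.   58.] [ 460. -150.   58.]
bluecap [ 373.  -252.    62.5] [ 372. -253.   58.] [ 374. -249.   58.]
reag [ 552.7 -239.4   94.9] [ 558. -250.   58.] [ 560. -211.   58.]
tape [ 462.  -368.5   20.7] [ 454. -355.   58.] [ 464. -388.   58.]
[ 5.34229543e+02  1.01089282e+02 -1.20708979e-01] deg -6.916115045905428
[[-0.4, 0.0], [-0.0, -0.6], [-0.3, -1.0], [-0.5, 0.5], [-0.2, -1.3], [-0.2, 0.8], [0.1, -0.9], [-0.2, 0.5], [-0.2, -0.4], [-1.0, -0.0], [-0.0, -0.2], [-0.9, 0.8]]
cup180 456.7971092657506 110.48173414337063
cup240 487.37922380532353 38.72705297002533
knob [552.95424023 255.45778791] [243.28268841 179.22548105] [331.43477124 172.35955617]
wristcam 309.70691628693146 317.5075400950669 199.98224485159375 [ 308.26050431 -548.41254172  374.22527708] [-0.27535531 -0.1140274  -0.95455603] [ 3.81773935e-01 -9.24255692e-01  2.79703247e-04]
```

Call:
step_arm:
  increments:
    - [0.36, 0.74, -0.14, 0, 0, 0.42, 0.2]
    - [0.36, 0.74, -0.14, 0, 0, 0.42, 0.2]
    - [0.36, 0.74, -0.14, 0, 0, 0.42, 0.2]
    - [0.36, 0.74, -0.14, 0, 0, 0.42, 0.2]
    - [0.36, 0.74, -0.14, 0, 0, 0.42, 0.2]

```text
clock: 1.9
eef_pos: [328.5, -391.4, 196.2]
tool_rot: [-1.571, -0.0, -0.926]
ft_force: [-0.3, 0.3, 0.3]
opening: 51.1
```

Call:
step_arm:
  increments:
    - [0.36, 0.74, -0.14, 0, 0, 0.42, 0.2]
    - [0.36, 0.74, -0.14, 0, 0, 0.42, 0.2]
    - [0.36, 0.74, -0.14, 0, 0, 0.42, 0.2]
    - [0.36, 0.74, -0.14, 0, 0, 0.42, 0.2]
    - [0.36, 0.74, -0.14, 0, 0, 0.42, 0.2]
    - [0, 0, 0, 0, 0, 0, 0.2]
    - [0, 0, 0, 0, 0, 0, 0.2]

```text
clock: 2.6
eef_pos: [418.3, -207.3, 161.4]
tool_rot: [-1.571, -0.0, -0.674]
ft_force: [0.1, -0.9, -0.1]
opening: 51.2
```

```bash
cat > w.py <<'E'
from h import *
import sys
# usage: w.py name label:z ...
I=info('wrist'); im=robot.read_camera('wrist'); cv2.imwrite(f'pics/{sys.argv[1]}.png',im[:,:,::-1])
s=robot.sense(); print(s['clock'],s['eef_pos'].round(1),s['tool_rot'].round(3),s['opening'].round(1))
for a in sys.argv[2:]:
    n,z=a.split(':')
    for r in robot.mark_of('wrist',n)[:4]: print(n,np.round(r['point']),round(r['confidence'],2),atz('wrist',r['point'],float(z),I).round(1))
E
python3 w.py w1 vial_a_mid:29
```

```text
Traceback (most recent call last):
  File "w.py", line 5, in <module>
    s=robot.sense(); print(s['clock'],s['eef_pos'].round(1),s['tool_rot'].round(3),s['opening'].round(1))
                                                                                   ^^^^^^^^^^^^^^^^^^
AttributeError: 'float' object has no attribute 'round'
```

View pics/w1.png

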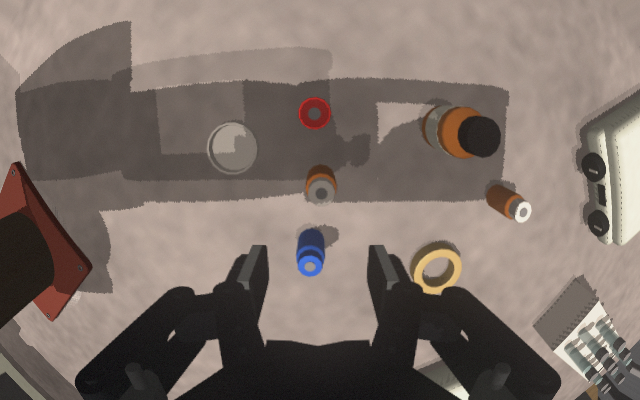

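The wrist view shows the target vial's cap at (321,193), the blue vial at (310,266), the red one at (314,113), and the second amber vial's cap at (522,211).

```bash
sed -i "s/,s\['opening'\].round(1)/,round(s['opening'],1)/" w.py; python3 w.py w1b vial_a_mid:29; python3 - <<'E'
from h import *
for p in[(321,193),(522,211)]: print(atz('wrist',p,58).round(1))
print(proj('wrist',[421,-206,0]))
E
```

```text
2.7 [ 418.  -208.8  161.7] [-1.571e+00 -1.000e-03 -6.770e-01] 51.1
vial_a_mid [312. 112.] 0.88 [ 458.7 -149.3   29. ]
vial_a_mid [313. 251.] 0.83 [ 375.6 -254.2   29. ]
vial_a_mid [323. 186.] 0.56 [ 424.  -208.8   29. ]
[ 423.4 -206.6   58. ]
[ 568.8 -346.    58. ]
[318.11968218 178.06883027]
```

Call:
step_arm:
  increments:
    - [0.09, 0.02, -0.6, 0, 0, 0, 0.2]
    - [0, 0, -0.6, 0, 0, 0, 0.2]
    - [0, 0, -0.6, 0, 0, 0, 0.2]
    - [0, 0, -0.6, 0, 0, 0, 0.2]
    - [0, 0, -0.4, 0, 0, 0, 0.2]
    - [0, 0, 0, 0, 0, 0, 0.2]
    - [0, 0, 0, 0, 0, 0, -1]
    - [0, 0, 0, 0, 0, 0, -1]

```text
clock: 3.55
eef_pos: [423.5, -208.3, 22.9]
tool_rot: [-1.571, -0.003, -0.677]
ft_force: [0.3, 0.5, -0.2]
opening: 25.8
```

Call:
step_arm:
  increments:
    - [0, 0, 0, 0, 0, 0, -1]
    - [0, 0, 0, 0, 0, 0, -1]
    - [0, 0, 0, 0, 0, 0, -1]

```text
clock: 3.85
eef_pos: [423.7, -207.9, 22.8]
tool_rot: [-1.571, -0.003, -0.676]
ft_force: [-0.7, -1.5, 6.7]
opening: 25.8
```

Call:
step_arm:
  increments:
    - [0, 0, 0.2, 0, 0, 0, -1]
    - [0, 0, 0.5, 0, 0, 0, -1]
    - [0, 0, 0.6, 0, 0, 0, -1]
    - [0, 0, 0.6, 0, 0, 0, -1]
    - [0, 0, 0.6, 0, 0, 0, -1]
    - [0, 0, 0.3, 0, 0, 0, -1]
    - [0, 0, 0, 0, 0, 0, -1]

```text
clock: 4.55
eef_pos: [424.2, -207.8, 164.6]
tool_rot: [-1.57, -0.006, -0.676]
ft_force: [0.5, 0.3, -0.4]
opening: 25.8
```

```bash
python3 w.py w2; python3 - <<'E'
from h import *
s=robot.read_camera('side'); print(robot.sense()['ft_force'])
P=proj('side',[423,-207,150]); x,y=map(int,P); a=s[y-55:y+55,x-70:x+70]
w=cv2.imread('pics/w2.png')[100:400,120:520]
b=cv2.resize(a[:,:,::-1],(382,300),interpolation=cv2.INTER_CUBIC); cv2.imwrite('pics/c2.png',np.hstack([w,b]))
E
```

```text
4.6 [ 423.2 -207.1  162.6] [-1.571 -0.003 -0.676] 26.1
[-0.43246924  0.50981156 -0.06734238]
```

View pics/c2.png

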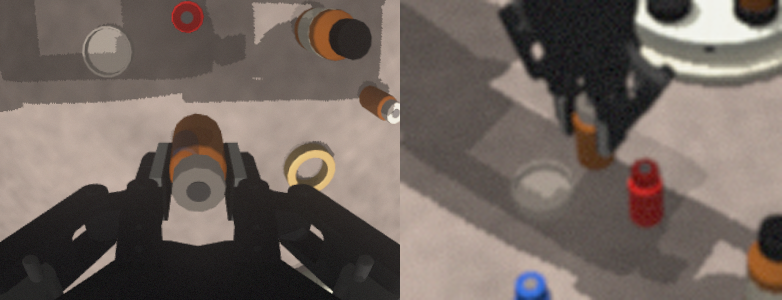

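The vial is held upright by its upper half, with the cap at (320,287) and the fingertips clear of the lower body. Next I check its offset in the hand and the empty cups.

```bash
python3 - <<'E'
from h import *
p=robot.sense()['eef_pos'];print(p)
print(atz('wrist',(320,287),p[2]+35.5).round(1)-p)
im=cv2.imread('pics/w2.png')
# vial outline: top edge of foot circle ; predicted foot circle for vertical vial on the TCP axis
for n,z,r in('foot',-22.8,14),('cap',35.2,11.5):
    q=np.array([proj('wrist',[p[0]+r*np.cos(t),p[1]+r*np.sin(t),p[2]+z]) for t in np.linspace(0,6.28,40)]); print(n,q.min(0).round(),q.max(0).round()); cv2.polylines(im,[q.round().astype(int)],True,(0,255,0) if n=='foot' else (255,0,255),1)
cv2.imwrite('pics/c3.png',cv2.resize(im[190:340,240:400],None,fx=3,fy=3))
E
```

```text
[ 422.41425031 -206.61808535  161.21976585]
[ 3.88574969  3.81808535 35.48023415]
foot [294. 218.] [342. 261.]
cap [291. 274.] [346. 318.]
```

View pics/c3.png

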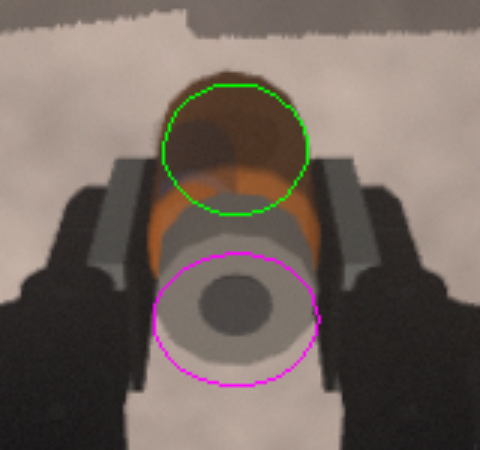

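Call:
step_arm:
  increments:
    - [0, 0.4, 0, 0, 0, 0, -1]
    - [0, 0.8, 0, 0, 0, 0, -1]
    - [0, 0.8, 0, 0, 0, 0, -1]
    - [0, 0.8, 0, 0, 0, 0, -1]
    - [0, 0.8, 0, 0, 0, 0, -1]
    - [0, 0.8, 0, 0, 0, 0, -1]
    - [0, 0.8, 0, 0, 0, 0, -1]
    - [0, 0.3, 0, 0, 0, 0, -1]

```text
clock: 5.45
eef_pos: [420.8, 71.1, 159.5]
tool_rot: [-1.572, 0.003, -0.673]
ft_force: [-0.4, -0.5, -0.5]
opening: 25.7
```

Call:
step_arm:
  increments:
    - [0, 0, 0, 0, 0, 0, -1]
    - [0, 0, 0, 0, 0, 0, -1]

```text
clock: 5.65
eef_pos: [421.6, 68.0, 160.0]
tool_rot: [-1.573, 0.002, -0.675]
ft_force: [0.6, 0.5, -0.5]
opening: 26.0
```

```bash
python3 w.py w3 cup_a:49; python3 - <<'E'
from h import *
im=cv2.imread('pics/w3.png')
for a,col in((180,(0,255,0)),(240,(255,0,255)),(120,(255,255,0))):
    t=-.1207+np.radians(a); c=np.array([534.2+78*np.cos(t),101.1+78*np.sin(t)])
    q=np.array([proj('wrist',[c[0]+24*np.cos(u),c[1]+24*np.sin(u),67]) for u in np.linspace(0,6.28,50)])
    cv2.polylines(im,[q.round().astype(int)],True,col,1)
cv2.imwrite('pics/c4.png',im)
for n in ('cup_a',):
    for r in robot.cut_out('wrist',n)[:3]:
        m=r['pixels']; ys,xs=np.where(m); print(r['confidence'],xs.min(),xs.max(),ys.min(),ys.max(),m.sum())
E
```

```text
5.7 [421.9  67.6 160.3] [-1.572e+00  1.000e-03 -6.760e-01] 26.3
cup_a [398. 172.] 0.91 [488.7  42.9  49. ]
cup_a [315. 130.] 0.56 [455.2 113.6  49. ]
0.57 267 505 0 206 37083
```

View pics/c4.png

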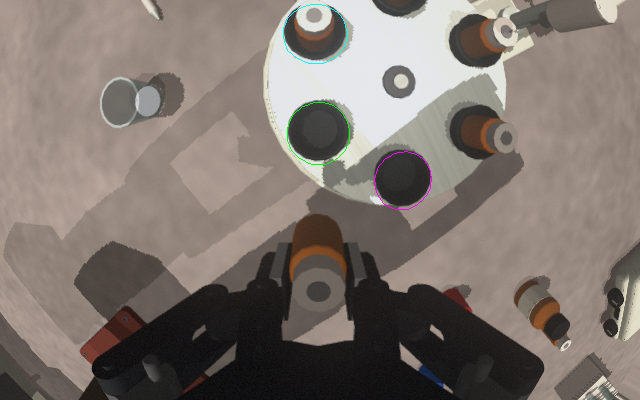

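The wrist view shows both empty cups near the predicted outlines, (318,130) and (402,179), only 1–2 px off. I'll refine both by dark-blob fitting, in the same wrist frame as the held vial.

```bash
python3 - <<'E'
from h import *
im=cv2.imread('pics/w3.png'); g=cv2.cvtColor(im,cv2.COLOR_BGR2GRAY)
p=robot.sense()['eef_pos']; print(p)
for n,(x,y) in dict(c180=(318,130),c240=(402,179)).items():
    for th in (65,80,95):
        _,l,st,ct=cv2.connectedComponentsWithStats((g<th).astype(np.uint8)); k=l[y,x]
        c=max(cv2.findContours((l==k).astype(np.uint8),0,1)[0],key=cv2.contourArea)
        e=cv2.fitEllipse(cv2.convexHull(c)); print(n,th,st[k],np.round(e[0],1),np.round(e[1],1),atz('wrist',e[0],67).round(1))
# vial axis: fit cap circle in wrist frame
for z in(35.2,): print(atz('wrist',(319,286),p[2]+z)-p)
q=lambda P,r:np.array([proj('wrist',[P[0]+r*np.cos(u),P[1]+r*np.sin(u),P[2]]) for u in np.linspace(0,6.28,50)]).round().astype(int)
d=np.array([.625,.78])
for off,col in((0,(0,255,0)),(3,(255,0,255))):
  for z,r in((-22.8,14),(35.2,11.5)): cv2.polylines(im,[q([p[0]+off*d[0],p[1]+off*d[1],p[2]+z],r)],True,col,1)
cv2.imwrite('pics/c5.png',cv2.resize(im[195:325,250:390],None,fx=4,fy=4,interpolation=cv2.INTER_CUBIC))
E
```

```text
[422.34425082  67.14806898 160.77889021]
c180 65 [     0      0    640    400 204093] [327.5 193.2] [591.4 844.2] [433.3  68.7  67. ]
c180 80 [ 289  101   59   59 2750] [318.  130.3] [58.8 59.4] [458.5 112.3  67. ]
c180 95 [ 288  101   61   59 2812] [318.  130.3] [59.5 60.4] [458.5 112.3  67. ]
c240 65 [ 375  150   56   56 2440] [401.8 177.1] [55.5 56. ] [488.4  41.9  67. ]
c240 80 [ 374  150   57   57 2491] [401.7 176.9] [55.9 57. ] [488.4  42.   67. ]
c240 95 [    0   105   544   295 67572] [276.7 358. ] [419.7 674.2] [277.9 -42.   67. ]
[ 3.81680891  4.30382744 35.2       ]
```

View pics/c5.png

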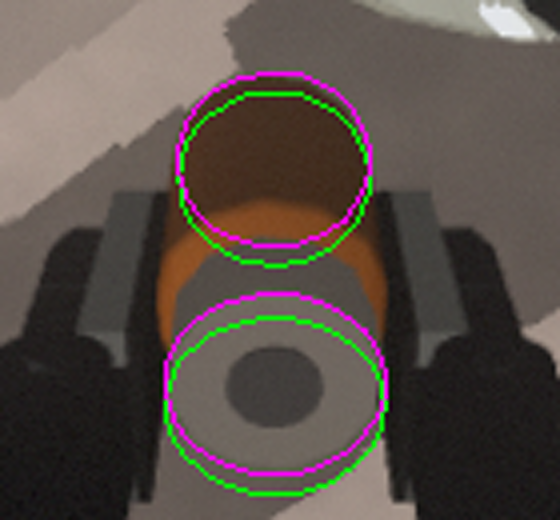

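Call:
step_arm:
  increments:
    - [0.35, 0.43, 0, 0, 0, 0, -1]
    - [0.35, 0.43, 0, 0, 0, 0, -1]
    - [0, 0, 0, 0, 0, 0, -1]
    - [0, 0, -0.4, 0, 0, 0, -1]
    - [0, 0, -0.5, 0, 0, 0, -1]
    - [0, 0, -0.4, 0, 0, 0, -1]
    - [0, 0, 0, 0, 0, 0, -1]
    - [0, 0, 0, 0, 0, 0, -1]

```text
clock: 6.6
eef_pos: [457.3, 110.3, 96.4]
tool_rot: [-1.572, 0.001, -0.677]
ft_force: [-0.8, 0.7, 0.6]
opening: 26.1
```

```bash
python3 - <<'E'
from h import *
r=[]
for i in range(3):
    ims={c:robot.read_camera(c) for c in('side','top')}; r.append(robot.sense()['eef_pos'])
p=np.mean(r,0);print(p,robot.sense()['ft_force'])
o=[]
for c in ims:
    im=ims[c][:,:,::-1].copy(); x,y=map(int,proj(c,[457,110,75])); o.append(cv2.resize(im[y-35:y+35,x-45:x+45],(400,311),interpolation=cv2.INTER_CUBIC))
cv2.imwrite('pics/c6.png',np.hstack(o))
E
```

```text
[458.50869968 110.90648824  97.56160031] [ 0.85372322  0.24441006 -0.73374884]
```

View pics/c6.png

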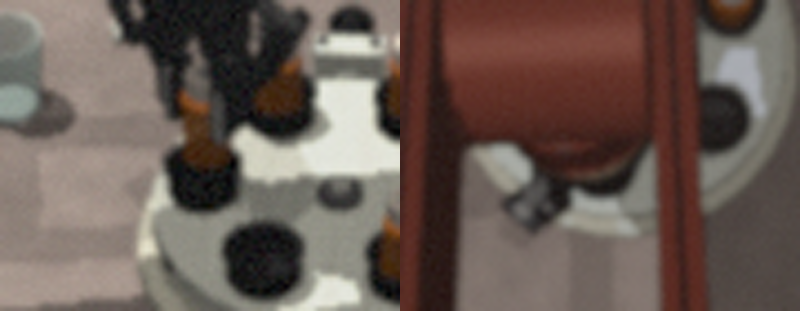

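The side view shows the held vial centred over the 180° cup. I'm lowering it.

Call:
step_arm:
  increments:
    - [0, 0, -0.1, 0, 0, 0, -1]
    - [0, 0, -0.1, 0, 0, 0, -1]
    - [0, 0, -0.1, 0, 0, 0, -1]
    - [0, 0, -0.1, 0, 0, 0, -1]
    - [0, 0, 0, 0, 0, 0, -1]

```text
clock: 7.4
eef_pos: [456.7, 111.1, 75.1]
tool_rot: [-1.572, 0.002, -0.676]
ft_force: [0.2, -0.8, -0.3]
opening: 25.5
```

Call:
step_arm:
  increments:
    - [0, 0, -0.06, 0, 0, 0, -1]
    - [0, 0, -0.04, 0, 0, 0, -1]
    - [0, 0, 0, 0, 0, 0, -1]

```text
clock: 7.7
eef_pos: [457.7, 111.2, 71.9]
tool_rot: [-1.571, 0.0, -0.676]
ft_force: [-2.6, 0.5, 5.4]
opening: 25.9
```

Call:
step_arm:
  increments:
    - [0, 0, 0, 0, 0, 0, 0.0]
    - [0, 0, 0, 0, 0, 0, 0.1]
    - [0, 0, 0, 0, 0, 0, 0.1]
    - [0, 0, 0.2, 0, 0, 0, 0.1]
    - [0, 0, 0.5, 0, 0, 0, 0.1]
    - [0, 0, 0.6, 0, 0, 0, 0.1]
    - [0, 0, 0.5, 0, 0, 0, 0.1]
    - [0, 0, 0, 0, 0, 0, 0.1]

```text
clock: 8.5
eef_pos: [460.6, 111.4, 166.2]
tool_rot: [-1.565, -0.006, -0.676]
ft_force: [0.6, 0.4, 0.8]
opening: 46.6
```

```bash
python3 w.py w4; python3 - <<'E'
from h import *
im=cv2.imread('pics/w4.png')
x,y=proj('wrist',[457,110,107]);print(x,y)
s=robot.read_camera('side')[:,:,::-1]; a,b=map(int,proj('side',[457,110,75]))
cv2.imwrite('pics/c7.png',np.hstack([im[100:400,120:520],cv2.resize(s[b-35:b+35,a-45:a+45],(386,300),interpolation=cv2.INTER_CUBIC)]))
E
```

```text
8.55 [459.3 111.3 164. ] [-1.567 -0.004 -0.676] 46.8
316.18577663263517 222.77804012676043
```

View pics/c7.png

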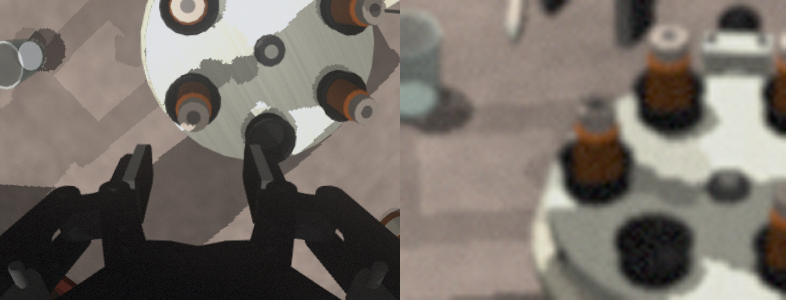

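The first vial stands home and upright in the 180° cup. Next is the second vial.

Call:
step_arm:
  increments:
    - [0.18, -0.4, 0, 0, 0, 0, 0.2]
    - [0.18, -0.8, 0, 0, 0, 0, 0.2]
    - [0.18, -0.8, 0, 0, 0, 0, 0.2]
    - [0.18, -0.8, 0, 0, 0, 0, 0.2]
    - [0.18, -0.8, 0, 0, 0, 0, 0.2]
    - [0.18, -0.8, 0, 0, 0, 0, 0.2]
    - [0.18, -0.8, 0, 0, 0, 0, 0.2]
    - [0.18, -0.8, 0, 0, 0, 0, 0.2]

```text
clock: 9.4
eef_pos: [528.7, -190.1, 159.6]
tool_rot: [-1.571, 0.003, -0.676]
ft_force: [0.2, 0.2, 0.4]
opening: 51.2
```

Call:
step_arm:
  increments:
    - [0.18, -0.8, 0, 0, 0, 0, 0.2]
    - [0.18, -0.8, 0, 0, 0, 0, 0.2]
    - [0.18, -0.8, 0, 0, 0, 0, 0.2]
    - [0.18, -0.7, 0, 0, 0, 0, 0.2]
    - [0, 0, 0, 0, 0, 0, 0.2]
    - [0, 0, 0, 0, 0, 0, 0.2]
    - [0, 0, 0, 0, 0, 0, 0.2]

```text
clock: 10.1
eef_pos: [564.9, -342.4, 160.0]
tool_rot: [-1.57, 0.003, -0.676]
ft_force: [-1.3, 0.4, 0.1]
opening: 51.3
```

```bash
python3 w.py w5 vial_a_mid:29; python3 - <<'E'
from h import *
im=cv2.imread('pics/w5.png'); x,y=map(int,proj('wrist',[568,-346,58])); print(x,y)
sub=im[y-25:y+25,x-25:x+25].astype(int); print('spread/bright'); 
m=((sub.max(2)-sub.min(2)<25)&(sub.min(2)>185)).astype(np.uint8)
n,l,st,ct=cv2.connectedComponentsWithStats(m)
for i in range(1,n):
    if st[i][4]>60:
        c=ct[i]+[x-25,y-25]; print(st[i],c,atz('wrist',c,58))
q=np.array([proj('wrist',[568+11.5*np.cos(u),-346+11.5*np.sin(u),58]) for u in np.linspace(0,6.28,50)]).round().astype(int); print(q.min(0),q.max(0))
cv2.polylines(im,[q],True,(0,255,0),1)
cv2.imwrite('pics/c8.png',cv2.resize(im[100:320,200:440],None,fx=2.5,fy=2.5))
E
```

```text
10.15 [ 565.1 -342.3  160.4] [-1.571  0.002 -0.675] 51.6
vial_a_mid [120. 113.] 0.9 [ 459.7 -152.8   29. ]
vial_a_mid [133. 235.] 0.9 [ 374.2 -253.5   29. ]
vial_a_mid [260. 256.] 0.36 [ 476.8 -359.6   29. ]
323 200
spread/bright
[309 188] [337 214]
```

View pics/c8.png

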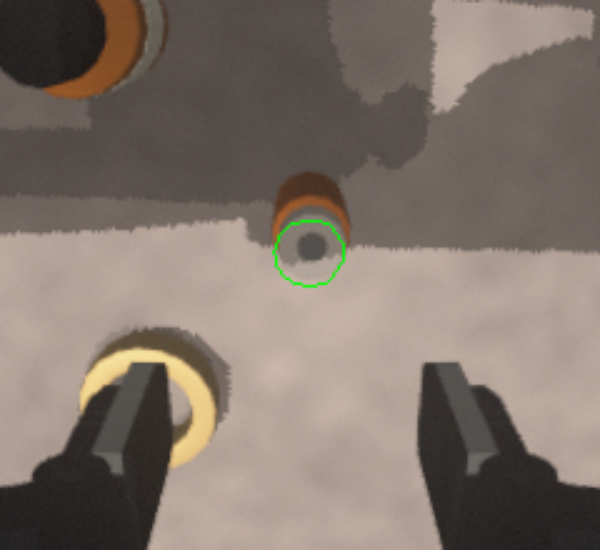

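The cap is about 3 px from the prediction, matching the known wrist-camera bias, so the vial is at (568,−346). Descending to grasp it.

Call:
step_arm:
  increments:
    - [0.055, -0.055, -0.6, 0, 0, 0, 0.2]
    - [0, 0, -0.6, 0, 0, 0, 0.2]
    - [0, 0, -0.6, 0, 0, 0, 0.2]
    - [0, 0, -0.6, 0, 0, 0, 0.2]
    - [0, 0, -0.4, 0, 0, 0, 0.2]
    - [0, 0, 0, 0, 0, 0, 0.2]
    - [0, 0, 0, 0, 0, 0, -1]
    - [0, 0, 0, 0, 0, 0, -1]

```text
clock: 11.0
eef_pos: [569.6, -347.0, 23.6]
tool_rot: [-1.571, -0.003, -0.675]
ft_force: [-0.4, -0.3, 0.4]
opening: 25.6
```

Call:
step_arm:
  increments:
    - [0, 0, 0, 0, 0, 0, -1]
    - [0, 0, 0, 0, 0, 0, -1]
    - [0, 0, 0, 0, 0, 0, -1]

```text
clock: 11.3
eef_pos: [569.5, -347.4, 23.4]
tool_rot: [-1.571, -0.003, -0.676]
ft_force: [0.0, 1.2, 7.1]
opening: 26.0
```

Call:
step_arm:
  increments:
    - [0, 0, 0.2, 0, 0, 0, -1]
    - [0, 0, 0.5, 0, 0, 0, -1]
    - [0, 0, 0.6, 0, 0, 0, -1]
    - [0, 0, 0.6, 0, 0, 0, -1]
    - [0, 0, 0.6, 0, 0, 0, -1]
    - [0, 0, 0.3, 0, 0, 0, -1]
    - [0, 0, 0, 0, 0, 0, -1]
    - [0, 0, 0, 0, 0, 0, -1]

```text
clock: 12.1
eef_pos: [567.9, -346.4, 160.4]
tool_rot: [-1.571, 0.001, -0.676]
ft_force: [0.5, 0.6, -0.8]
opening: 26.0
```

```bash
python3 w.py w6; python3 - <<'E'
from h import *
a=cv2.imread('pics/w3.png')[195:330,250:390];b=cv2.imread('pics/w6.png')[190:335,245:395]
g=lambda i:cv2.cvtColor(i,cv2.COLOR_BGR2GRAY)
# cap+neck template from first carry
t=cv2.imread('pics/w3.png')[245:315,290:348]
r=cv2.matchTemplate(cv2.imread('pics/w6.png'),t,cv2.TM_CCOEFF_NORMED);_,v,_,l=cv2.minMaxLoc(r);print(v,l,'ref (290,245)')
E
```

```text
12.15 [ 567.4 -345.9  159.3] [-1.571  0.003 -0.676] 25.7
0.8355193138122559 (290, 246) ref (290,245)
```

The second vial sits in the hand just as the first did. Carrying it to the 240° cup.

Call:
step_arm:
  increments:
    - [-0.16, 0.5, 0, 0, 0, 0, -1]
    - [-0.16, 0.85, 0, 0, 0, 0, -1]
    - [-0.16, 0.85, 0, 0, 0, 0, -1]
    - [-0.16, 0.85, 0, 0, 0, 0, -1]
    - [-0.16, 0.85, 0, 0, 0, 0, -1]
    - [-0.16, 0.85, 0, 0, 0, 0, -1]
    - [-0.16, 0.85, 0, 0, 0, 0, -1]
    - [-0.16, 0.85, 0, 0, 0, 0, -1]

```text
clock: 12.95
eef_pos: [502.3, -22.3, 159.1]
tool_rot: [-1.572, 0.003, -0.676]
ft_force: [1.4, 0.2, 0.2]
opening: 25.7
```

Call:
step_arm:
  increments:
    - [-0.16, 0.85, 0, 0, 0, 0, -1]
    - [-0.18, 0.42, 0, 0, 0, 0, -1]
    - [0, 0, 0, 0, 0, 0, -1]
    - [0, 0, -0.4, 0, 0, 0, -1]
    - [0, 0, -0.5, 0, 0, 0, -1]
    - [0, 0, -0.4, 0, 0, 0, -1]
    - [0, 0, 0, 0, 0, 0, -1]
    - [0, 0, 0, 0, 0, 0, -1]

```text
clock: 13.75
eef_pos: [486.7, 38.7, 95.4]
tool_rot: [-1.572, 0.002, -0.677]
ft_force: [-0.0, 0.1, 0.4]
opening: 25.9
```

```bash
python3 - <<'E'
from h import *
r=[]
for i in range(4):
    s=robot.read_camera('side'); r.append(robot.sense()['eef_pos'])
print(np.mean(r,0).round(1))
a,b=map(int,proj('side',[487,39,75])); cv2.imwrite('pics/c9.png',cv2.resize(s[b-40:b+40,a-55:a+55,::-1],(660,480),interpolation=cv2.INTER_CUBIC))
E
```

```text
[488.1  38.9  97.1]
```

View pics/c9.png

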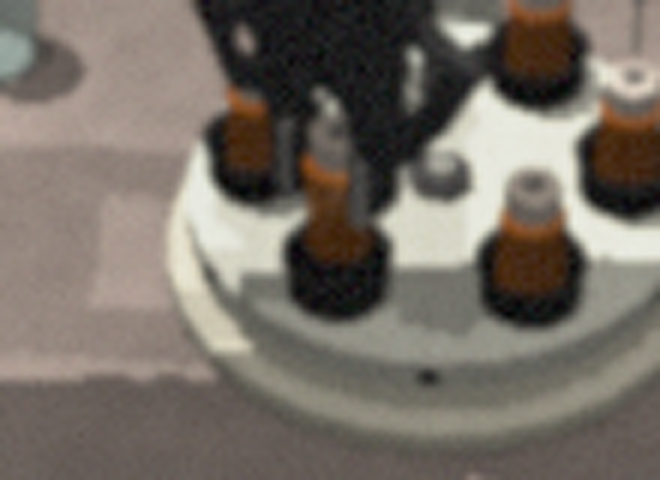

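The vial is centred over the 240° cup: its left edge at 300 plus the half width gives 337, which equals the cup centre. Lowering.

Call:
step_arm:
  increments:
    - [0, 0, -0.1, 0, 0, 0, -1]
    - [0, 0, -0.1, 0, 0, 0, -1]
    - [0, 0, -0.1, 0, 0, 0, -1]
    - [0, 0, -0.1, 0, 0, 0, -1]
    - [0, 0, 0, 0, 0, 0, -1]

```text
clock: 14.45
eef_pos: [486.4, 39.5, 75.2]
tool_rot: [-1.572, 0.002, -0.676]
ft_force: [0.0, 0.2, -0.0]
opening: 25.8
```

Call:
step_arm:
  increments:
    - [0, 0, -0.06, 0, 0, 0, -1]
    - [0, 0, -0.04, 0, 0, 0, -1]
    - [0, 0, 0, 0, 0, 0, -1]

```text
clock: 14.75
eef_pos: [488.1, 39.2, 72.3]
tool_rot: [-1.57, -0.001, -0.676]
ft_force: [-1.2, -0.5, 7.1]
opening: 25.5
```

Call:
step_arm:
  increments:
    - [0, 0, 0, 0, 0, 0, 0.0]
    - [0, 0, 0, 0, 0, 0, 0.1]
    - [0, 0, 0, 0, 0, 0, 0.1]
    - [0, 0, 0.2, 0, 0, 0, 0.1]
    - [0, 0, 0.5, 0, 0, 0, 0.1]
    - [0, 0, 0.6, 0, 0, 0, 0.1]
    - [0, 0, 0.6, 0, 0, 0, 0.1]
    - [0, 0, 0.3, 0, 0, 0, 0.1]

```text
clock: 15.55
eef_pos: [488.8, 39.3, 185.1]
tool_rot: [-1.568, -0.004, -0.676]
ft_force: [-0.6, 0.0, 0.7]
opening: 47.6
```

Call:
step_arm:
  increments:
    - [0, 0.2, 0, 0, 0, 0.3, 0.1]
    - [0.1, 0.5, 0, 0, 0, 0.7, 0.2]
    - [0.2, 0.7, 0, 0, 0, 0.7, 0.3]
    - [0.3, 0.7, 0, 0, 0, 0.7, 0.3]
    - [0.3, 0.7, 0, 0, 0, 0.7, 0.3]
    - [0.3, 0.7, 0, 0, 0, 0.7, 0.3]
    - [0, 0, 0, 0, 0, 0.8, 0.3]
    - [0, 0, 0, 0, 0, 0, 0.3]

```text
clock: 16.35
eef_pos: [546.2, 215.9, 179.5]
tool_rot: [-1.572, 0.003, -0.12]
ft_force: [0.5, -0.1, -0.4]
opening: 55.9
```

```bash
python3 w.py w7 knob:38; python3 - <<'E'
from h import *
im=cv2.imread('pics/w7.png'); c,s=np.cos(-.1207),np.sin(-.1207)
P=lambda x,y,z:[534.2+c*x-s*y,101.1+s*x+c*y,z]
for q in [P(0,155.5,38),P(0,174,38),P(0,141,38),P(0,125,60),P(-22,116,60),P(22,134,60)]:
    cv2.circle(im,tuple(proj('wrist',q).round().astype(int)),2,(0,255,0),-1)
x,y=proj('wrist',P(0,155.5,38)).astype(int); print(x,y)
sd=robot.read_camera('side')[:,:,::-1]; a,b=map(int,proj('side',[487,75,75]))
L=cv2.resize(im[max(0,y-110):max(0,y-110)+220,x-100:x+100],(400,440),interpolation=cv2.INTER_CUBIC)
R=cv2.resize(sd[b-44:b+44,a-40:a+40],(400,440),interpolation=cv2.INTER_CUBIC); cv2.imwrite('pics/c10.png',np.hstack([L,R])); print(max(0,y-110),x-100)
E
```

```text
16.4 [546.2 215.  179.8] [-1.572  0.002 -0.124] 55.4
knob [320. 143.] 0.76 [553.1 257.5  38. ]
knob [143. 173.] 0.69 [365.1 255.2  38. ]
319 144
34 219
```

View pics/c10.png

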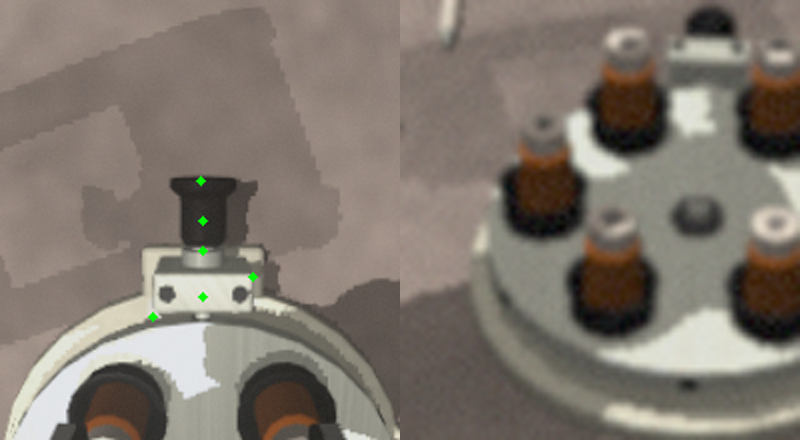

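Both vials stand upright in their cups. The knob matches the predicted dots, with its waist at about (320,144) in the wrist picture. Before descending I check the base plate under the bracket.

```bash
python3 - <<'E'
from h import *
c,s=np.cos(-.1207),np.sin(-.1207)
for z in(0,8,15,25):
    for px in((291,159),(321,157.5),(351,157)):
        p=atz('wrist',px,z)[:2]-[1,2.7]-[534.2,101.1]; print(z,px,(c*p[0]+s*p[1]).round(1),(-s*p[0]+c*p[1]).round(1))
E
```

```text
0 (291, 159) -30.4 131.9
0 (321, 157.5) 1.4 133.3
0 (351, 157) 33.1 133.9
8 (291, 159) -29.7 133.3
8 (321, 157.5) 1.3 134.6
8 (351, 157) 32.3 135.2
15 (291, 159) -29.1 134.5
15 (321, 157.5) 1.2 135.8
15 (351, 157) 31.5 136.4
25 (291, 159) -28.2 136.2
25 (321, 157.5) 1.1 137.5
25 (351, 157) 30.5 138.0
```

Call:
step_arm:
  increments:
    - [0, 0.2, 0, 0, 0, 0, 0.2]
    - [0.05, 0.3, 0, 0, 0, 0, 0.1]
    - [0.05, 0.26, -0.3, 0, 0, 0, 0.1]
    - [0, 0, -0.6, 0, 0, 0, 0.1]
    - [0, 0, -0.6, 0, 0, 0, 0.1]
    - [0, 0, -0.1, 0, 0, 0, 0.1]
    - [0, 0, 0, 0, 0, 0, 0.1]

```text
clock: 17.2
eef_pos: [551.5, 252.6, 100.4]
tool_rot: [-1.572, 0.002, -0.124]
ft_force: [0.3, -0.0, 0.2]
opening: 47.0
```

Call:
step_arm:
  increments:
    - [0.01, 0, -0.4, 0, 0, 0, 0.1]
    - [0, 0, -0.5, 0, 0, 0, 0.1]
    - [0, 0, -0.4, 0, 0, 0, 0.1]
    - [0, 0, -0.3, 0, 0, 0, 0.1]
    - [0, 0, -0.04, 0, 0, 0, 0.1]
    - [0, 0, 0, 0, 0, 0, 0.1]

```text
clock: 17.8
eef_pos: [553.5, 252.6, 20.2]
tool_rot: [-1.57, -0.001, -0.124]
ft_force: [-0.0, -0.4, 0.4]
opening: 47.1
```

```bash
python3 w.py w8; python3 - <<'E'
from h import *
c,s=np.cos(-.1207),np.sin(-.1207)
r=[]
for i in range(4): im=robot.read_camera('wrist');r.append(robot.sense()['eef_pos'])
m=np.mean(r,0);p=m[:2]-[534.2,101.1];print(m,robot.sense()['ft_force'],c*p[0]+s*p[1],-s*p[0]+c*p[1])
cv2.imwrite('pics/c11.png',cv2.resize(im[150:400,170:470,::-1],None,fx=2,fy=2))
E
```

```text
17.85 [553.9 252.8  20.7] [-1.57  -0.002 -0.124] 46.9
[553.96852254 252.7566513   20.82893452] [ 0.10889792  0.96111567 -0.27452422] 1.364154273440814 152.933558939814
```

Call:
step_arm:
  increments:
    - [-0.02, 0, 0, 0, 0, 0, -0.2]
    - [0, 0, 0, 0, 0, 0, -1]
    - [0, 0, 0, 0, 0, 0, -1]
    - [0, 0, 0, 0, 0, 0, -1]
    - [0, 0, 0, 0, 0, 0, -1]

```text
clock: 18.55
eef_pos: [552.7, 252.4, 19.9]
tool_rot: [-1.57, -0.002, -0.124]
ft_force: [2.8, -0.6, 1.8]
opening: 18.5
```

Gripped on the waist: opening 18.5 mm, reading about 2.3 mm low as it did on the vials. Pulling gradually.

Call:
step_arm:
  increments:
    - [0.005, 0.04, 0, 0, 0, 0, -1]
    - [0.005, 0.04, 0, 0, 0, 0, -1]
    - [0.005, 0.04, 0, 0, 0, 0, -1]
    - [0, 0, 0, 0, 0, 0, -1]

```text
clock: 18.95
eef_pos: [553.2, 257.0, 19.8]
tool_rot: [-1.573, -0.001, -0.124]
ft_force: [1.5, -7.9, 5.1]
opening: 18.9
```

Call:
step_arm:
  increments:
    - [0.005, 0.04, 0, 0, 0, 0, -1]
    - [0.005, 0.04, 0, 0, 0, 0, -1]
    - [0.005, 0.04, 0, 0, 0, 0, -1]
    - [0, 0, 0, 0, 0, 0, -1]
    - [0, 0, 0, 0, 0, 0, -1]

```text
clock: 19.45
eef_pos: [553.8, 262.2, 19.8]
tool_rot: [-1.574, -0.0, -0.124]
ft_force: [1.9, -10.5, 6.5]
opening: 18.9
```

Call:
step_arm:
  increments:
    - [0.005, 0.04, 0, 0, 0, 0, -1]
    - [0.005, 0.04, 0, 0, 0, 0, -1]
    - [0, 0, 0, 0, 0, 0, -1]
    - [0, 0, 0, 0, 0, 0, -1]

```text
clock: 19.85
eef_pos: [554.1, 264.4, 19.7]
tool_rot: [-1.577, 0.0, -0.124]
ft_force: [-0.8, -17.2, 8.4]
opening: 18.9
```

Call:
step_arm:
  increments:
    - [0.002, 0.02, 0, 0, 0, 0, -1]
    - [0.002, 0.02, 0, 0, 0, 0, -1]
    - [0, 0, 0, 0, 0, 0, -1]
    - [0, 0, 0, 0, 0, 0, -1]

```text
clock: 20.25
eef_pos: [554.1, 264.4, 19.6]
tool_rot: [-1.58, 0.001, -0.124]
ft_force: [-1.6, -24.6, 12.1]
opening: 19.2
```

The end stop is reached: TCP travel holds at 12 mm while the force rises to 25 N. I hold here and check numerically.

Call:
step_arm:
  increments:
    - [0, 0, 0, 0, 0, 0, -1]
    - [0, 0, 0, 0, 0, 0, -1]
    - [0, 0, 0, 0, 0, 0, -1]
    - [0, 0, 0, 0, 0, 0, -1]
    - [0, 0, 0, 0, 0, 0, -1]
    - [0, 0, 0, 0, 0, 0, -1]

```text
clock: 20.85
eef_pos: [554.1, 264.4, 19.6]
tool_rot: [-1.58, 0.001, -0.124]
ft_force: [-2.0, -23.6, 12.0]
opening: 19.2
```

```bash
python3 - <<'E'
from h import *
for c in('side','wrist','top'):
    im=robot.read_camera(c); cv2.imwrite(f'pics/end_{c}.png',im[:,:,::-1])
    I=info(c)
    for n,z in('seated_1',49),('vial_a_mid',78),('knob',38):
        for r in robot.mark_of(c,n)[:7]: print(c,n,np.round(r['point']),round(r['confidence'],2),atz(c,r['point'],z,I).round(1))
# side image: disc region unchanged since vial 2 stood (disc not turned)? compare caps with predicted pixel positions
g=cv2.imread('pics/end_side.png')
for a in(180,240):
    t=-.1207+np.radians(a);P=[534.2+78*np.cos(t),101.1+78*np.sin(t)]
    print(a,'cup',np.round(P,1),[proj('side',[*P,z]).round(1).tolist() for z in(49,78,107)])
s=robot.sense();print(s['clock'],s['eef_pos'],s['ft_force'],s['opening'])
E
```

```text
side seated_1 [316. 189.] 0.74 [505.1 173.1  49. ]
side seated_1 [346. 225.] 0.74 [569.5  33.   49. ]
side seated_1 [362. 208.] 0.63 [616.5  91.2  49. ]
side seated_1 [344. 189.] 0.54 [580.2 169.2  49. ]
side vial_a_mid [262. 332.] 0.78 [ 376.6 -279.4   78. ]
side vial_a_mid [300. 198.] 0.54 [463.  106.3  78. ]
side knob [329. 166.] 0.59 [549.4 283.   38. ]
wrist knob [316. 266.] 0.7 [554.2 270.6  38. ]
top seated_1 [273. 172.] 0.63 [574.2 167.4  49. ]
top seated_1 [185. 163.] 0.59 [597.1 427.2  49. ]
top seated_1 [300. 158.] 0.49 [615.8  88.7  49. ]
top seated_1 [321. 178.] 0.47 [557.5  28.4  49. ]
top seated_1 [271. 196.] 0.45 [503.6 171.1  49. ]
top vial_a_mid [298. 149.] 0.59 [635.4  94.9  78. ]
top vial_a_mid [420. 247.] 0.5 [ 361.2 -246.5   78. ]
top vial_a_mid [380. 216.] 0.47 [ 446.  -138.6   78. ]
top vial_a_mid [292. 213.] 0.39 [449.4 108.8  78. ]
180 cup [456.8 110.5] [[298.3, 205.6], [297.9, 196.9], [297.6, 188.0]]
240 cup [487.4  38.7] [[311.7, 224.6], [311.6, 215.9], [311.4, 206.9]]
21.45 [554.04945243 264.42293566  19.62782223] [ -2.55499362 -24.16626116  12.830469  ] 18.602302387852674
```

```bash
python3 - <<'E'
from h import *
a,b=map(int,proj('side',[487,75,75])); old=cv2.resize(cv2.imread('pics/c10.png')[:,400:],(80,88),interpolation=cv2.INTER_AREA)
new=cv2.imread('pics/end_side.png')
for n,P in('180',(457,110)),('240',(487,39)),('seat300',(562,34)):
    x,y=map(int,proj('side',[*P,82])); x-=a-40;y-=b-44
    x0,y0=max(0,x-9),max(0,y-14); t=old[y0:y0+30,x0:x0+18]
    r=cv2.matchTemplate(new[b-50:b+50,a-46:a+46],t,cv2.TM_CCOEFF_NORMED);_,v,_,l=cv2.minMaxLoc(r);print(n,round(v,2),(l[0]-6-x0,l[1]-6-y0))
print(robot.sign_off()); s=robot.sense(); print(s['clock'],s['eef_pos'],s['ft_force'],s['opening'])
E
```

```text
180 0.94 (0, 0)
240 0.94 (0, 0)
seat300 0.9 (0, 0)
the job is handed in; nothing more can be done
None
the job is handed in; nothing more can be done
```

Both loose vials are standing in the two empty cups, and the plunger is pulled out to its end stop with the knob still in the grip. I handed the job in at about 21.5 s of the 72 s allowed; no verdict was reported.

- **Vials:** The vial near the red and blue ones went into the 180° cup and the far one into the 240° cup. In each case the force rose as the foot reached the cup floor, with the tool at 71.9 and 72.3 mm. The pictures after release show both upright. The vials in both cups and the loaded one at 300° had not shifted in the side picture after the pull, so the disc did not turn.
- **Plunger:** The tool moved 12.0 mm along the pull, then stayed put while the force rose from 17 to 24 N, which means the end stop. The force was steady over the last rows, with the fingers at about 19 mm. The wrist camera put the knob at y ≈ 268 mm after a bias correction, against 267 mm expected.
- **Checks that failed or disagreed:**
  - At the end the network did not report the vial in the 240° cup, so I checked it by image matching instead (score 0.94, no shift).
  - The side camera's uncorrected estimate of the knob was about 15 mm off (y ≈ 283 mm). I trusted the wrist camera and the force.
  - The wrist camera was off by about 2.7 mm from the fixed cameras, and I corrected for that.
  - My last picture request came after the 12-picture limit, so I gripped the knob without a close-up view.

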